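Clamp a jar in a torque-limited jar vice

ROBOT

A 7-joint arm with a two-finger parallel gripper is mounted at the origin on a cart in front of the work surface, level with it; the furniture and walls round the work are solid. World frame = base frame: x ahead of the robot, y to its left, z up, the work surface at z = 0. Lengths are in m, angles in rad, forces in N, time in s.
With the tool pointing down it reaches from about 0.4 to 0.85 m from the base axis. Payload 4.5 kg.
Tool frame: the origin (TCP) lies at the very end of the fingers, on their centre line; the grasp point (between the pads) lies 19 mm behind it (tcp_to_grasp is the z of the grasp point in the tool frame, in m); z points along the fingers, y is the line along which they close (so a half turn about z gives the same grasp; the last joint's range is limited). The gripper opens to 88 mm and grips with 3 to 60 N. Pads are 18 mm wide; open, the fingers measure 123 mm over their backs; the gripper's body (75 mm by 187 mm) begins 45 mm behind the grasp point.
Start: joints at [-1.25, 0.689, -0.195, 1.565, 0.157, 0.902, -0.215], TCP at [0.177, 0.6, 0.239] pointing down, gripper open.
Joint ranges: [-3.01, 3.01], [-0.46, 2.08], [-1.47, 1.51], [0.13, 2.56], [-1, 4.14], [0.04, 2.09], [-2.66, 2.66]. Speed limits (rad/s): [2.57, 2.57, 3.14, 3.14, 3.14, 3.14, 3.14].

INTERFACE

Orientations are given as a unit quaternion [x, y, z, w].
In Python, from plant import * gives the robot as it stands. The module is installed in compiled form; this text tells all that it offers.
- The arm moves only by the shell command python3 -m jog 'ROWS' [OPENING] [FORCE]. ROWS is JSON, a list that holds one entry, the list of rows, each a list of 6 numbers: the shift along the tool's x, y, z in m, then the turn, a rotation vector about the tool's x, y, z in rad. In form: [[[dx, dy, dz, ax, ay, az], ...]]. A call has 1 to 12 rows; each row shifts and turns the commanded pose from where the row before left it, along the tool's axes as they then stand; what a row does not reach is not made up. A row lasts 1/8 s, in which the tool goes at most 62.5 mm and 10.7 degrees, less where a joint would pass 70% of its speed; a pose out of reach is approached as far as the arm can. A call with a gripper value outside its range is refused whole. OPENING is the finger opening in m, from 0 to 0.0881, set as the call begins (- or left out, the last holds). The fingers move at their own pace and stop on an object; FORCE is the grip in N (left out, the last holds). Time passes only in rows, so rows that do not move let the fingers close. It gives the time, the measured TCP pose, the force, the opening and the grip force at its end, in the units of the state.
- get_state(): the state, without advancing time (a new reading comes with each control period).
- snapshot(name): name is "scene" or "top"; returns a dict with "frame" (384x512x3 uint8, red, green, blue), "mtx" (3x3 intrinsics, pixels), "xyz" and "orientation" of the camera in the world. Camera axes: x right, y down, z forward; pixel columns grow to the right and rows downward; lengths in m; the calibration is good to about 2 mm. A picture is of the moment at which its call begins. There is no depth.
- finish_job(): hands the job in; it is judged then, once.
The state is a dict: "clock": time; "q": joint angles; "qd": joint speeds; "joint_torque": joint torques, N m; "tool_pos": TCP position; "eef_rot": TCP orientation; "contact_force": force on the tool from outside, world axes, zero at the start; "moment": the same for the moment, N m; "opening": opening from 0.0 (shut) to 1.0 (fully open); "finger_force": force on a finger pad.
Only numpy, scipy, OpenCV 4.12 (cv2) and the standard library are available. Lean on these libraries where they do the work, as an engineer would, in place of code of your own. Each camera call takes 0.05 s, during which the arm holds its last target. There are 200 camera calls.

TASK

Stand the spice jar upright between the jaws of the jar vice and let go of it, ready for its stuck cap to be freed. Then turn the vice's bar knob clockwise (seen from above) until the knob clicks, which is the correct clamping pressure for the glass, stop there without forcing it further, and let go. Leave the other things on the worktop where they are.

Things in the scene. Friction and masses are not known exactly. Their poses are not given: they have to be found in the camera images.
- spice_jar: the jar to clamp: an upright round glass spice jar with a black screw cap, 41 mm in diameter, 105 mm tall, 0.11 kg, loose. Origin at the centre of its foot, z up. The only jar of this shape on the worktop
- vice: jar vice, fixed: dark steel base plate 84 x 226 mm, 10 mm thick, long side along its y; origin at the centre of its underside, z up. On the +y half an aluminium gear housing (66 x 66 mm, top 58 mm above the worktop) carries the knob; on the -y half the jar bay lies between a fixed V-shaped jaw (at the -y end, rubber faces) and a flat sliding jaw. Jaw tops are 50 mm above the worktop
- fixed_jaw: the fixed V-shaped jaw at the vice's -y end, its two rubber faces 35 degrees either side; origin and axes as the vice's. The flat sliding jaw opposite (50 mm wide, on stiff springs of 12 N/mm) starts 7 to 13 mm farther open than the jar needs. Turning the knob clockwise drives it along the vice's -y, 9 mm per radian, and it pushes the jar into the V. It keeps its pressure when the knob is let go
- nest (a point): point on the top of the vice's base plate (10 mm above the worktop) where the centre of the jar's foot stands when the jar is seated against the V jaw: (0, -55, 10) mm in the vice's frame. Axes as the vice's. Put down the jar here or up to about 8 mm nearer to the sliding jaw
- knob: black bar knob on the housing, turning about a vertical axis at (0, 62) mm in the vice's frame; clockwise from above tightens. Origin on the axis, 65 mm above the worktop, under the knob's round foot (42 mm across, 6 mm high). On the foot stands a grip bar 56 mm long along the knob's x, 14 mm thick along its y, from 71 to 103 mm above the worktop. A steel collar 52 mm across lies beneath
- knob_grip (a point): middle of the grip bar, on the knob's axis, 89 mm above the worktop; axes as the knob's. Feel: 0 to 0.7 rad of free play first, then a steady drag of about 0.22 N m (somewhat less while pausing) until the jar is pinched, then over about 0.2 rad a climb to 0.39 N m, where it clicks. Tightening takes 1.0 to 2.5 rad in all; the knob may be let go and gripped anew on the way
- drive (a point): point on the knob's axis on top of the housing, 58 mm above the worktop, axes as the vice's. The clutch there: at the click (0.39 N m) the knob gives way and the torque falls to about 0.13 N m over the next 0.22 rad; after that comes a dead stop, and turning on crushes the jar. Let go, the knob springs back by what it gave way; the jaw keeps pressing with about 17 N
- salt: bystander: salt shaker, 44 mm in diameter, 90 mm tall, origin at its foot
- bean_tin: bystander: food tin, 75 mm in diameter, 58 mm tall, origin at its foot
- peppermill: bystander: wooden pepper mill, 58 mm in diameter, 160 mm tall, origin at its foot
- spoon: bystander: teaspoon lying flat, 130 mm long
Not all that is in view belongs to the job. What is shaped like the vice but blue is not meant.

How it is judged:
By the outcome, as a careful person would: the job done as asked, in the order asked, and still so for the second after the job is handed in, with the robot touching nothing.
It also fails if it takes over 72 s, if anything falls off the work surface, if the arm or the gripper's body presses on something with over 40 N, if the wrist force passes 120 N, or if a joint passes its speed limit or range.

## Working session

There is one attempt and no reset: what is moved stays moved. The work goes in short steps, Python scripts to look and compute and a shell command to move; the robot and the scene stay as the last step left them, time stands still between calls to the robot, and variables do not carry over. Pictures are saved under pics/ and viewed, at most 10 in all, crops included, and the job is handed in when it is done.

```bash
mkdir -p pics; cat > h.py <<'E'
from plant import *
import numpy as np, cv2
from scipy.spatial.transform import Rotation as R
def snap(n,f=None):
    s=snapshot(n)
    if f: cv2.imwrite('pics/'+f,s['frame'][:,:,::-1])
    return s
def ray(s,uv):
    d=np.linalg.inv(s['mtx'])@[uv[0],uv[1],1.]
    return np.array(s['xyz']),R.from_quat(s['orientation']).apply(d)
def onz(s,uv,z):
    o,d=ray(s,uv); return o+d*(z-o[2])/d[2]
def proj(s,p):
    c=R.from_quat(s['orientation']).inv().apply(np.array(p)-s['xyz']); c=s['mtx']@c; return c[:2]/c[2]
def tri(s1,u1,s2,u2):
    o1,d1=ray(s1,u1);o2,d2=ray(s2,u2)
    t=np.linalg.lstsq(np.c_[d1,-d2],o2-o1,rcond=None)[0]
    a,b=o1+t[0]*d1,o2+t[1]*d2
    return (a+b)/2,np.linalg.norm(a-b)
E
python3 - <<'E'
from h import *
for n in('scene','top'):
    s=snap(n,n+'0.png'); print(n,s['xyz'],R.from_quat(s['orientation']).as_matrix().round(3).tolist(),np.array(s['mtx']).tolist())
st=get_state();print(st)
E
```

```text
scene [-0.45537443 -0.54748646  1.42531666] [[0.463, -0.69, 0.557], [-0.886, -0.362, 0.288], [0.003, -0.627, -0.779]] [[499.3464041572567, 0.0, 253.8123757038802], [0.0, 499.3464041572567, 190.12549534555393], [0.0, 0.0, 1.0]]
top [ 0.22757458 -0.0283399   1.48137489] [[-0.037, -0.979, 0.2], [-0.999, 0.037, -0.002], [-0.006, -0.2, -0.98]] [[466.42896263867266, 0.0, 257.38933650950185], [0.0, 466.42896263867266, 199.96455446950495], [0.0, 0.0, 1.0]]
{'clock': 0.1, 'q': array([-1.25021333,  0.68987556, -0.19451077,  1.56621834,  0.15728259,
        0.90252534, -0.21511605]), 'qd': array([ 4.31495242e-04, -1.68632013e-03,  3.09206657e-05, -2.79356280e-03,
       -2.00165308e-03,  1.98442815e-03, -1.60479003e-03]), 'joint_torque': array([-3.06424350e-03, -5.28493989e+01, -1.27118289e+00, -1.53835720e+01,
       -5.24671969e-02,  1.96244800e-03,  3.81105622e-05]), 'tool_pos': array([0.1766769 , 0.59891989, 0.23801111]), 'eef_rot': array([ 1.42880973e-01,  9.89739540e-01, -8.17101288e-04, -5.86452528e-05]), 'contact_force': array([-0.50032107,  0.51229019, -0.65261415]), 'moment': array([ 0.03327232, -0.03084659,  0.03934511]), 'finger_force': 0.0, 'opening': 0.9991938206029608}
```

View pics/scene0.png

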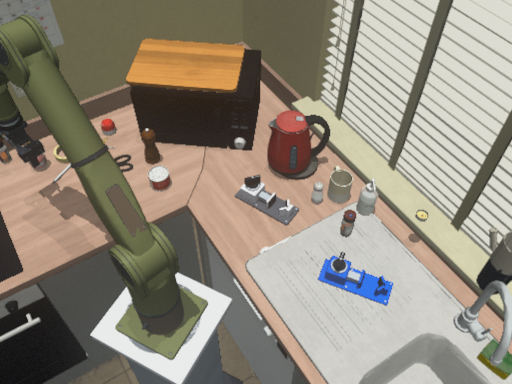

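View pics/top0.png

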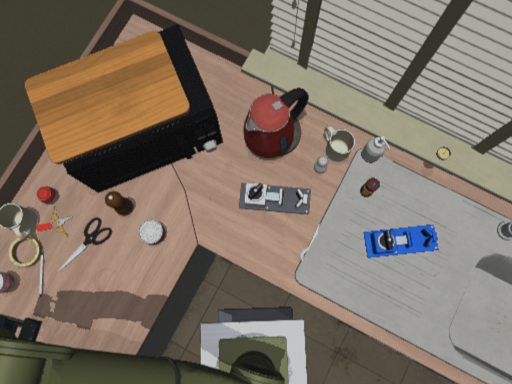

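The worktop holds a grey vice (scene 267,200; top 275,198), a blue decoy (355,280), a likely jar (scene 347,222; top 370,187) and a salt shaker (318,192). I'll enlarge the work region.

```bash
python3 - <<'E'
import cv2,numpy as np
a=cv2.imread('pics/scene0.png');b=cv2.imread('pics/top0.png')
A=cv2.resize(a[165:245,230:363],None,fx=6,fy=6,interpolation=cv2.INTER_CUBIC)[:, :798]
cv2.imwrite('pics/cs.png',A)
B=cv2.resize(b[145:222,230:390],None,fx=5,fy=5,interpolation=cv2.INTER_CUBIC)
cv2.imwrite('pics/ct.png',B)
E
```

```text
(no output)
```

View pics/cs.png

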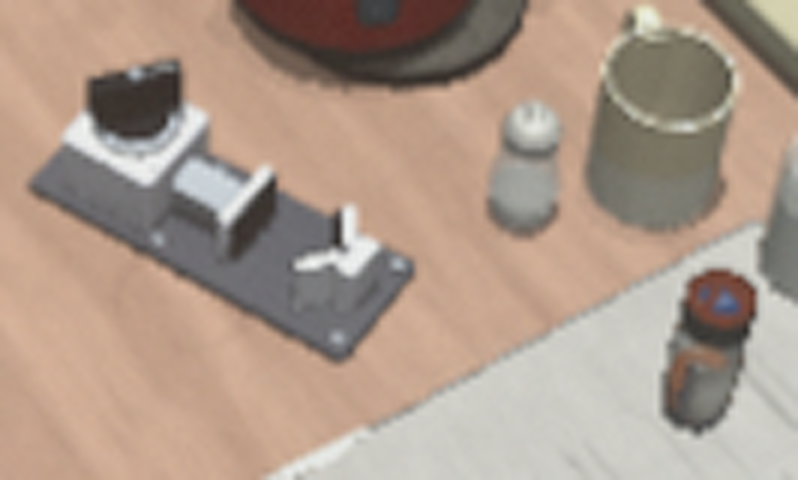

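View pics/ct.png

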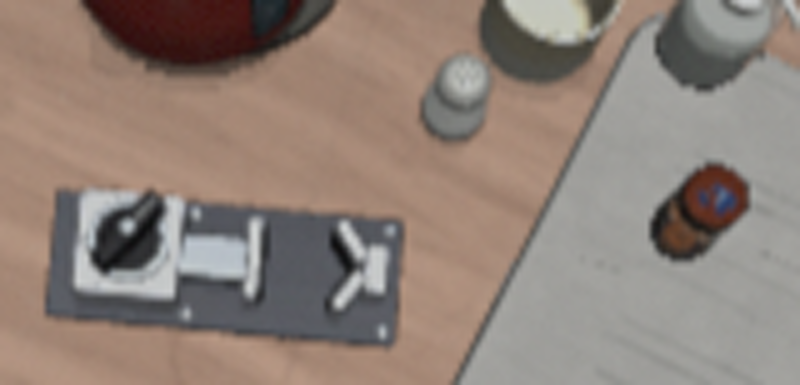

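The close-up shows the jar with a black screw cap that has a reddish lid label (top crop 715,190; foot ~675,245). The vice plate corners are at top crop (57,188), (403,220), (393,345), (47,315). The knob end is at left and the V jaw at right.

```bash
cat > m.py <<'E'
from h import *
T=snap('top');S=snap('scene')
t=lambda x,y:((x+.5)/5-.5+230,(y+.5)/5-.5+145)
s=lambda x,y:((x+.5)/6-.5+230,(y+.5)/6-.5+165)
# plate corners: A far-knob,B nearknob(bottom-left),C bottom right,D top right  (top crop)
print('plate tri (z~.01)')
for n,a,b in(('B',t(47,315),s(30,187)),('C',t(393,345),s(343,360)),('D',t(403,220),s(413,262))):
    p,e=tri(T,a,S,b);print(n,p.round(4),round(e,4),onz(T,a,.01).round(4),onz(S,b,.01).round(4))
hsv=cv2.cvtColor(T['frame'],cv2.COLOR_RGB2HSV)
m=(hsv[...,1]<75).astype(np.uint8); k=np.zeros_like(m);k[178:218,234:316]=1;m&=k
c=max(cv2.findContours(m,0,1)[0],key=cv2.contourArea)
pts=np.array([onz(T,p[0],.01)[:2] for p in c],np.float32)
r=cv2.minAreaRect(pts*1000);print('minrect mm',r)
print('knob tops tri')
# bar ends top corners: top crop vs scene crop
for a,b in(((153,198),(180,62)),((103,267),(88,75))):
    print(tri(T,t(*a),S,s(*b)),onz(T,t(*a),.103).round(4),onz(S,s(*b),.103).round(4))
print('jaws top: slide jaw centre, V tips')
for a,b in(((257,220),(268,172)),((252,298),(222,245)),((345,225),(348,210)),((333,305),(300,265))):
    print(tri(T,t(*a),S,s(*b)),onz(T,t(*a),.05).round(4))
# jar cap: reddish disc
for C,box,nm in((T,(172,205,355,385),'T'),(S,(205,240,335,362),'S')):
    h=cv2.cvtColor(C['frame'],cv2.COLOR_RGB2HSV);y0,y1,x0,x1=box
    f=C['frame'][y0:y1,x0:x1].astype(int)
    m=((f.max(2)<125)|(h[y0:y1,x0:x1,1]>60)).astype(np.uint8)
    c=max(cv2.findContours(m,0,1)[0],key=cv2.contourArea).reshape(-1,2)+[x0,y0]
    print(nm,cv2.minAreaRect(c.astype(np.float32)))
ct,cs=t(717,195),s(721,297)
print('cap',tri(T,ct,S,cs),onz(T,ct,.105),onz(S,cs,.105))
print('saltcap',onz(T,t(463,80),.085), 'foot',onz(T,t(455,120),0))
E
python3 m.py
```

```text
plate tri (z~.01)
B [0.5074 0.0288 0.0013] 0.0003 [0.5057 0.0286 0.01  ] [0.5016 0.0252 0.01  ]
C [ 0.4792 -0.1932  0.0025] 0.0006 [ 0.4778 -0.1921  0.01  ] [ 0.4745 -0.1953  0.01  ]
D [ 0.5589 -0.2025  0.0091] 0.0024 [ 0.5594 -0.2034  0.01  ] [ 0.5573 -0.2019  0.01  ]
minrect mm ((534.9332885742188, -87.06291198730469), (263.2351379394531, 128.49200439453125), 87.8074722290039)
knob tops tri
(array([ 0.55934832, -0.04304611,  0.10215805]), np.float64(0.003946021717942062)) [ 0.5579 -0.0415  0.103 ] [ 0.5601 -0.0448  0.103 ]
(array([ 0.51235019, -0.00998274,  0.12198525]), np.float64(0.00015042260272339972)) [ 0.5163 -0.0097  0.103 ] [ 0.5265 -0.0022  0.103 ]
jaws top: slide jaw centre, V tips
(array([ 0.55543413, -0.10690472,  0.041985  ]), np.float64(0.0009328746635846895)) [ 0.5539 -0.1068  0.05  ]
(array([ 0.50845405, -0.10163979,  0.02271584]), np.float64(0.002799105919950321)) [ 0.5041 -0.1014  0.05  ]
(array([ 0.54915117, -0.16188836,  0.04565106]), np.float64(0.0012445369949911347)) [ 0.5486 -0.162   0.05  ]
(array([ 0.49930161, -0.15302518,  0.0450821 ]), np.float64(0.0022253374122004686)) [ 0.4977 -0.1517  0.05  ]
T ((369.0068664550781, 187.11724853515625), (13.453369140625, 22.422279357910156), 41.633541107177734)
S ((347.7353210449219, 222.941162109375), (11.605780601501465, 26.682449340820312), 12.52880859375)
cap (array([ 0.54661022, -0.38338806,  0.10374857]), np.float64(0.0001965114550166841)) [ 0.54625853 -0.38298215  0.105     ] [ 0.54574012 -0.38361462  0.105     ]
saltcap [ 0.63018149 -0.23698692  0.085     ] foot [ 0.62764997 -0.24267662  0.        ]
```

```bash
cat > m2.py <<'E'
from h import *
T=snap('top');S=snap('scene')
t=lambda x,y:((x+.5)/5-.5+230,(y+.5)/5-.5+145)
pr=lambda n,uv,*zs:print(n,[onz(T,uv,z)[:2].round(3).tolist() for z in zs])
pr('kettle near',t(185,68),0,.05,.15); pr('kettle R',t(335,5),0,.15)
pr('disp',t(700,85),0); pr('disptop',(378,140),.12)
pr('oven corner R-bottom',(220,140),0,.25);pr('oven front-left low',(98,188),0,.25)
pr('mug',t(530,75),0,.09); pr('mill',(118,205),0,.16);pr('tin',(151,233),.058)
# plate edge lines, dark-vs-wood boundary
g=cv2.cvtColor(T['frame'],cv2.COLOR_RGB2HSV)[...,1].astype(np.float32)
m=(g<80).astype(np.uint8);m[:178]=0;m[217:]=0;m[:,:236]=0;m[:,313:]=0
c=max(cv2.findContours(m,0,1)[0],key=cv2.contourArea).reshape(-1,2)
P=np.array([onz(T,p,.01)[:2]*1000 for p in c],np.float32);r=cv2.minAreaRect(P);print(r,[c.min(0),c.max(0)])
# knob dark mask
v=T['frame'].max(2);k=(v<60).astype(np.uint8);K=np.zeros_like(k);K[182:202,247:266]=k[182:202,247:266]
yx=np.argwhere(K);q=np.array([onz(T,(x,y),.095)[:2] for y,x in yx])
print(len(q),q.mean(0));w,V=np.linalg.eigh(np.cov(q.T));print(w**.5,np.degrees(np.arctan2(*V[::-1,1])))
print(v[182:204,246:268])
E
python3 m2.py
```

```text
kettle near [[0.67, -0.067], [0.655, -0.066], [0.625, -0.063]]
kettle R [[0.71, -0.168], [0.661, -0.154]]
disp [[0.645, -0.405]]
disptop [[0.679, -0.406]]
oven corner R-bottom [[0.739, 0.086], [0.653, 0.066]]
oven front-left low [[0.59, 0.487], [0.529, 0.4]]
mug [[0.656, -0.294], [0.63, -0.278]]
mill [[0.531, 0.421], [0.498, 0.372]]
tin [[0.427, 0.299]]
((536.6155395507812, -85.50897979736328), (246.98902893066406, 125.24884796142578), 87.8074722290039) [array([236, 178], dtype=int32), array([312, 216], dtype=int32)]
97 [ 0.53321566 -0.02441227]
[0.00831181 0.01178172] 121.7796014961797
[[151 164 161 155 153 161 149 148 165 169 173 175 173 154 148 173 175 171
  170 170 169 169]
 [141 167 178 175 174 178 170 168 180 179 179 172 146 102  96 138 154 158
  158 171 170 169]
 [168 189 198 199 198 198 195 181 191 191 187 150  99  62  85  87 118 169
  175 183 167 153]
 [187 201 200 199 198 191 195 180 172 168 150 102  63  87  95  68  89 178
  200 197 173 122]
 [192 200 199 197 194 183 162 144 121 112  86  63  93  94  71  43  69 154
  200 202 183 107]
 [195 200 197 185 170 146  95  63  49  52
[... 840 characters left out ...]
8  50  49  54  94 162 186 162
  196 193 186 198]
 [202 191 102  38  34  28  22  25  43  46  49  52  59  98 163 191 179 181
  198 190 199 200]
 [201 197 159  91  34  29  62  64  67  65  66  77 106 161 191 174 185 198
  195 173 197 200]
 [201 200 194 161  94  86 146 153 155 154 154 157 161 172 170 174 196 200
  191 139 149 154]
 [201 200 200 193 166 159 172 165 168 174 175 168 160 175 177 196 200 200
  190 115  75  74]
 [199 199 196 189 198 197 184 173 174 180 179 175 171 196 199 199 198 200
  191 107  72  72]
 [171 181 186 183 197 199 197 197 197 198 197 197 198 200 200 200 200 201
  190  95  86  91]
 [116 131 139 145 152 154 154 156 156 161 165 171 182 187 194 198 199 199
  187  88  91  95]]
```

```bash
cat > plan.py <<'E'
from h import *
import sys
# usage: plan.py x,y,z,yawdeg(tool y),nrows ...   prints rows from the measured pose (tool held vertical)
st=get_state();p=st['tool_pos'];Y=R.from_quat(st['eef_rot']).as_matrix()[:,1];psi=np.arctan2(Y[1],Y[0])
print('now',p.round(4),np.degrees(psi).round(1),'tilt',R.from_quat(st['eef_rot']).as_matrix()[:,2].round(4),'q',st['q'].round(2),'F',st['contact_force'].round(1),'M',st['moment'].round(2),'t',st['clock'],st['opening'])
cur=np.array(p)
for a in sys.argv[1:]:
    x,y,z,w,n=map(float,a.split(','));n=int(n)
    dps=np.radians(w)-psi; d=(np.array([x,y,z])-cur)/n
    for i in range(n):
        r=[-np.sin(psi)*d[0]+np.cos(psi)*d[1],np.cos(psi)*d[0]+np.sin(psi)*d[1],-d[2],0,0,-dps/n]
        print([round(v,4) for v in r],end=','); psi+=dps/n
    cur=np.array([x,y,z]);print()
E
python3 plan.py .3,.35,.24,40,5 .42,.1,.24,0,5 .5,-.2,.24,-45,6 .546,-.384,.24,-75,4
```

```text
now [0.1768 0.5993 0.2385] 73.6 tilt [-1.e-04 -6.e-04 -1.e+00] q [-1.25  0.69 -0.19  1.57  0.16  0.9  -0.22] F [-1.1  0.4  0.1] M [ 0.06  0.02 -0.01] t 0.3 1.002035337016822
[np.float64(-0.0377), np.float64(-0.0408), np.float64(-0.0003), 0, 0, np.float64(0.1172)],[np.float64(-0.0423), np.float64(-0.0362), np.float64(-0.0003), 0, 0, np.float64(0.1172)],[np.float64(-0.0462), np.float64(-0.031), np.float64(-0.0003), 0, 0, np.float64(0.1172)],[np.float64(-0.0495), np.float64(-0.0254), np.float64(-0.0003), 0, 0, np.float64(0.1172)],[np.float64(-0.0521), np.float64(-0.0194), np.float64(-0.0003), 0, 0, np.float64(0.1172)],
[np.float64(-0.0537), np.float64(-0.0138), np.float64(-0.0), 0, 0, np.float64(0.1396)],[np.float64(-0.0551), np.float64(-0.0061), np.float64(-0.0), 0, 0, np.float64(0.1396)],[np.float64(-0.0554), np.float64(0.0016), np.float64(-0.0), 0, 0, np.float64(0.1396)],[np.float64(-0.0547), np.float64(0.0093), np.float64(-0.0), 0, 0, np.float64(0.1396)],[np.float64(-0.0529), np.float64(0.0168), np.float64(-0.0), 0, 0, np.float64(0.1396)],
[np.float64(-0.05), np.float64(0.0133), np.float64(-0.0), 0, 0, np.float64(0.1309)],[np.float64(-0.0478), np.float64(0.0197), np.float64(-0.0), 0, 0, np.float64(0.1309)],[np.float64(-0.0448), np.float64(0.0258), np.float64(-0.0), 0, 0, np.float64(0.1309)],[np.float64(-0.0411), np.float64(0.0315), np.float64(-0.0), 0, 0, np.float64(0.1309)],[np.float64(-0.0366), np.float64(0.0365), np.float64(-0.0), 0, 0, np.float64(0.1309)],[np.float64(-0.0316), np.float64(0.041), np.float64(-0.0), 0, 0, np.float64(0.1309)],
[np.float64(-0.0244), np.float64(0.0407), np.float64(-0.0), 0, 0, np.float64(0.1309)],[np.float64(-0.0189), np.float64(0.0435), np.float64(-0.0), 0, 0, np.float64(0.1309)],[np.float64(-0.013), np.float64(0.0456), np.float64(-0.0), 0, 0, np.float64(0.1309)],[np.float64(-0.007), np.float64(0.0469), np.float64(-0.0), 0, 0, np.float64(0.1309)],
```

```bash
sed -i 's/round(v,4)/round(float(v),3)/' plan.py
python3 -m jog '[[[-0.038,-0.041,0,0,0,0.117],[-0.042,-0.036,0,0,0,0.117],[-0.046,-0.031,0,0,0,0.117],[-0.05,-0.025,0,0,0,0.117],[-0.052,-0.019,0,0,0,0.117],[-0.054,-0.014,0,0,0,0.14],[-0.055,-0.006,0,0,0,0.14],[-0.055,0.002,0,0,0,0.14],[-0.055,0.009,0,0,0,0.14],[-0.053,0.017,0,0,0,0.14]]]'
python3 plan.py .5,-.2,.24,-45,6 .546,-.384,.22,-75,4
```

```text
clock: 1.55
tool_pos: [0.4219, 0.0992, 0.239]
eef_rot: [0.709, 0.705, 0.001, 0.0]
contact_force: [0.6, 0.0, 0.5]
opening: 0.999
finger_force: 0.0
now [0.4219 0.0992 0.239 ] -0.3 tilt [ 9.e-04  6.e-04 -1.e+00] q [-0.41  0.45  0.11  2.13 -0.09  0.57 -0.25] F [0.6 0.  0.5] M [-0.07  0.03  0.03] t 1.55 0.99908140340972
[-0.05, 0.013, -0.0, 0.0, 0.0, 0.13],[-0.048, 0.02, -0.0, 0.0, 0.0, 0.13],[-0.045, 0.026, -0.0, 0.0, 0.0, 0.13],[-0.041, 0.031, -0.0, 0.0, 0.0, 0.13],[-0.037, 0.036, -0.0, 0.0, 0.0, 0.13],[-0.032, 0.041, -0.0, 0.0, 0.0, 0.13],
[-0.024, 0.041, 0.005, 0.0, 0.0, 0.131],[-0.019, 0.043, 0.005, 0.0, 0.0, 0.131],[-0.013, 0.046, 0.005, 0.0, 0.0, 0.131],[-0.007, 0.047, 0.005, 0.0, 0.0, 0.131],
```

```bash

python3 -m jog '[[[-0.05,0.013,0,0,0,0.13],[-0.048,0.02,0,0,0,0.13],[-0.045,0.026,0,0,0,0.13],[-0.041,0.031,0,0,0,0.13],[-0.037,0.036,0,0,0,0.13],[-0.032,0.041,0,0,0,0.13],[-0.024,0.041,0.005,0,0,0.13],[-0.019,0.043,0.005,0,0,0.13],[-0.013,0.046,0.005,0,0,0.13],[-0.007,0.047,0.005,0,0,0.13],[0,0,0,0,0,0],[0,0,0,0,0,0]]]'
python3 plan.py .546,-.3835,.11,-75,4 .546,-.3835,.062,-75,3
python3 - <<'E'
from h import *
snap('top','t1.png');snap('scene','s1.png')
a=cv2.imread('pics/t1.png')[110:230,230:390];b=cv2.imread('pics/s1.png')[150:270,230:390]
cv2.imwrite('pics/v1.png',cv2.resize(np.vstack([a,b]),None,fx=2.5,fy=2.5,interpolation=cv2.INTER_CUBIC))
E
```

```text
clock: 3.05
tool_pos: [0.5475, -0.3826, 0.2182]
eef_rot: [0.991, 0.135, -0.0, -0.001]
contact_force: [0.4, 1.3, -0.5]
opening: 1.002
finger_force: 0.0
now [ 0.5475 -0.3826  0.2182] -74.5 tilt [-5.0e-04  1.7e-03 -1.0e+00] q [ 0.33  0.81  0.43  1.46 -0.38  0.95 -0.44] F [ 0.4  1.3 -0.5] M [-0.04  0.16  0.02] t 3.05 1.0024540463435268
[-0.0, 0.0, 0.027, 0.0, 0.0, 0.002],[-0.0, 0.0, 0.027, 0.0, 0.0, 0.002],[-0.0, 0.0, 0.027, 0.0, 0.0, 0.002],[-0.0, 0.0, 0.027, 0.0, 0.0, 0.002],
[0.0, 0.0, 0.016, 0.0, 0.0, -0.0],[0.0, 0.0, 0.016, 0.0, 0.0, -0.0],[0.0, 0.0, 0.016, 0.0, 0.0, -0.0],
```

View pics/v1.png

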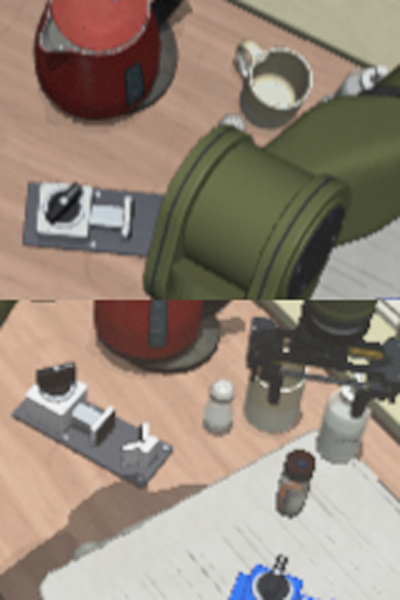

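The gripper hangs over the jar (scene crop 295,485). The dispenser and mug stay clear of the descent.

```bash

python3 -m jog '[[[0,0,0.027,0,0,0],[0,0,0.027,0,0,0],[0,0,0.027,0,0,0],[0,0,0.027,0,0,0],[0,0,0.016,0,0,0],[0,0,0.016,0,0,0],[0,0,0.016,0,0,0],[0,0,0,0,0,0]]]'
python3 -m jog '[[[0,0,0,0,0,0],[0,0,0,0,0,0],[0,0,0,0,0,0],[0,0,0,0,0,0],[0,0,0,0,0,0],[0,0,0,0,0,0]]]' 0.03 20
python3 plan.py
```

```text
clock: 4.15
tool_pos: [0.547, -0.383, 0.0615]
eef_rot: [0.991, 0.135, -0.001, -0.001]
contact_force: [0.8, -0.1, -0.0]
opening: 1.004
finger_force: 0.0
clock: 4.9
tool_pos: [0.5476, -0.3835, 0.0628]
eef_rot: [0.991, 0.135, 0.0, -0.0]
contact_force: [0.2, 0.1, 0.1]
opening: 0.458
finger_force: 20.0
now [ 0.5476 -0.3835  0.0628] -74.5 tilt [ 0.e+00  2.e-04 -1.e+00] q [ 0.37  1.    0.33  1.55 -0.46  0.67 -0.37] F [0.2 0.1 0.1] M [-0.    0.2   0.02] t 4.9 0.45757065314692047
```

```bash

python3 plan.py .547,-.383,.205,-74.5,4 .525,-.139,.205,-74.5,6
```

```text
now [ 0.5476 -0.3835  0.0628] -74.5 tilt [ 0.e+00  2.e-04 -1.e+00] q [ 0.37  1.    0.33  1.55 -0.46  0.67 -0.37] F [0.2 0.1 0.1] M [-0.    0.2   0.02] t 4.9 0.45757065314692047
[-0.0, -0.0, -0.036, 0.0, 0.0, -0.0],[-0.0, -0.0, -0.036, 0.0, 0.0, -0.0],[-0.0, -0.0, -0.036, 0.0, 0.0, -0.0],[-0.0, -0.0, -0.036, 0.0, 0.0, -0.0],
[0.007, -0.04, -0.0, 0.0, 0.0, -0.0],[0.007, -0.04, -0.0, 0.0, 0.0, -0.0],[0.007, -0.04, -0.0, 0.0, 0.0, -0.0],[0.007, -0.04, -0.0, 0.0, 0.0, -0.0],[0.007, -0.04, -0.0, 0.0, 0.0, -0.0],[0.007, -0.04, -0.0, 0.0, 0.0, -0.0],
```

```bash

python3 -m jog '[[[0,0,-0.036,0,0,0],[0,0,-0.036,0,0,0],[0,0,-0.036,0,0,0],[0,0,-0.036,0,0,0],[0.007,-0.04,0,0,0,0],[0.007,-0.04,0,0,0,0],[0.007,-0.04,0,0,0,0],[0.007,-0.04,0,0,0,0],[0.007,-0.04,0,0,0,0],[0.007,-0.04,0,0,0,0],[0,0,0,0,0,0],[0,0,0,0,0,0]]]' - 25
python3 plan.py .525,-.139,.13,-74.5,3
python3 - <<'E'
from h import *
snap('top','t2.png');snap('scene','s2.png')
a=cv2.imread('pics/t2.png')[120:230,220:380];b=cv2.imread('pics/s2.png')[130:240,220:380]
cv2.imwrite('pics/v2.png',cv2.resize(np.vstack([a,b]),None,fx=2.7,fy=2.7,interpolation=cv2.INTER_CUBIC))
E
```

```text
clock: 6.4
tool_pos: [0.5242, -0.1419, 0.2069]
eef_rot: [0.991, 0.134, 0.0, 0.0]
contact_force: [-0.2, 0.1, -0.4]
opening: 0.451
finger_force: 25.0
now [ 0.5242 -0.1419  0.2069] -74.6 tilt [ 5.e-04 -9.e-04 -1.e+00] q [-0.09  0.67  0.45  1.87 -0.43  0.7  -0.69] F [-0.2  0.1 -0.4] M [-0.05  0.14 -0.05] t 6.4 0.45135738100410433
[0.001, -0.001, 0.026, 0.0, 0.0, -0.0],[0.001, -0.001, 0.026, 0.0, 0.0, -0.0],[0.001, -0.001, 0.026, 0.0, 0.0, -0.0],
```

View pics/v2.png

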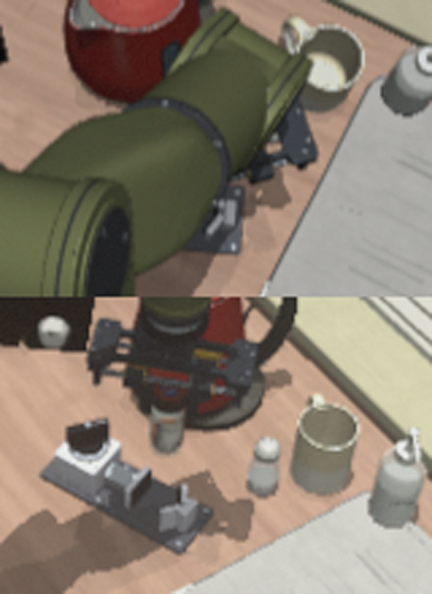

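The jar is held upright, with its foot at scene crop (168,448), above the bay between the jaws. The measured foot agrees with the plan.

```bash

python3 -m jog '[[[0.001,-0.001,0.026,0,0,0],[0,-0.001,0.026,0,0,0],[0,-0.001,0.026,0,0,0],[0,0,0.02,0,0,0],[0,0,0.02,0,0,0],[0,0,0.01,0,0,0],[0,0,0,0,0,0],[0,0,0,0,0,0]]]'
python3 plan.py .525,-.139,.074,-74.5,1
```

```text
clock: 7.5
tool_pos: [0.5246, -0.1386, 0.0793]
eef_rot: [0.991, 0.134, 0.0, 0.0]
contact_force: [-0.4, 0.1, -1.7]
opening: 0.459
finger_force: 25.0
now [ 0.5246 -0.1386  0.0793] -74.6 tilt [ 9.e-04 -5.e-04 -1.e+00] q [ 0.01  0.86  0.28  1.95 -0.55  0.41 -0.59] F [-0.4  0.1 -1.7] M [-0.03  0.16  0.01] t 7.5 0.4589154064461968
[0.0, 0.001, 0.005, 0.0, 0.0, -0.001],
```

No contact so far, so the jar went between the jaws. Next I lower it gently.

```bash

python3 -m jog '[[[0,0,0.003,0,0,0],[0,0,0.002,0,0,0],[0,0,0,0,0,0]]]'
python3 -m jog '[[[0,0,0.001,0,0,0],[0,0,0,0,0,0]]]'
python3 -m jog '[[[0,0,0.001,0,0,0],[0,0,0,0,0,0]]]'
```

```text
clock: 7.88
tool_pos: [0.5242, -0.1379, 0.0737]
eef_rot: [0.991, 0.135, -0.0, -0.0]
contact_force: [0.7, 0.5, 0.0]
opening: 0.46
finger_force: 25.0
clock: 8.12
tool_pos: [0.5242, -0.1379, 0.0727]
eef_rot: [0.991, 0.135, -0.0, -0.0]
contact_force: [-0.7, -0.3, -1.1]
opening: 0.449
finger_force: 25.0
clock: 8.38
tool_pos: [0.5244, -0.1379, 0.0725]
eef_rot: [0.991, 0.134, 0.0, -0.0]
contact_force: [-0.9, 1.2, 7.1]
opening: 0.457
finger_force: 25.0
```

```bash

python3 -m jog '[[[0,0,-0.001,0,0,0],[0,0,0,0,0,0],[0,0,0,0,0,0],[0,0,0,0,0,0],[0,0,-0.01,0,0,0],[0,0,-0.03,0,0,0],[0,0,-0.04,0,0,0],[0,0,-0.04,0,0,0],[0,0,-0.04,0,0,0],[0,0,0,0,0,0]]]' 0.06
python3 plan.py .44,.09,.24,-15,6 .4,.2,.24,25,5
```

```text
clock: 9.62
tool_pos: [0.526, -0.1388, 0.2361]
eef_rot: [0.991, 0.134, 0.003, 0.001]
contact_force: [0.2, -0.1, 0.2]
opening: 0.68
finger_force: 0.0
now [ 0.526  -0.1388  0.2361] -74.6 tilt [ 0.0066 -0.0016 -1.    ] q [-0.12  0.63  0.49  1.84 -0.41  0.76 -0.71] F [ 0.2 -0.1  0.2] M [-0.07  0.13  0.04] t 9.625 0.6798365146392088
[-0.004, -0.041, -0.001, 0.0, 0.0, -0.173],[0.003, -0.041, -0.001, 0.0, 0.0, -0.173],[0.01, -0.039, -0.001, 0.0, 0.0, -0.173],[0.017, -0.037, -0.001, 0.0, 0.0, -0.173],[0.023, -0.034, -0.001, 0.0, 0.0, -0.173],[0.029, -0.029, -0.001, 0.0, 0.0, -0.173],
[0.019, -0.013, -0.0, 0.0, 0.0, -0.14],[0.021, -0.011, -0.0, 0.0, 0.0, -0.14],[0.022, -0.008, -0.0, 0.0, 0.0, -0.14],[0.023, -0.004, -0.0, 0.0, 0.0, -0.14],[0.023, -0.001, -0.0, 0.0, 0.0, -0.14],
```

```bash

python3 -m jog '[[[-0.004,-0.041,-0.001,0,0,-0.173],[0.003,-0.041,-0.001,0,0,-0.173],[0.01,-0.039,-0.001,0,0,-0.173],[0.017,-0.037,-0.001,0,0,-0.173],[0.023,-0.034,-0.001,0,0,-0.173],[0.029,-0.029,-0.001,0,0,-0.173],[0.019,-0.013,0,0,0,-0.14],[0.021,-0.011,0,0,0,-0.14],[0.022,-0.008,0,0,0,-0.14],[0.023,-0.004,0,0,0,-0.14],[0.023,-0.001,0,0,0,-0.14],[0,0,0,0,0,0]]]'
python3 plan.py .539,-.026,.16,50,6
python3 - <<'E'
from h import *
snap('top','t3.png');snap('scene','s3.png')
a=cv2.imread('pics/t3.png')[165:220,230:320];b=cv2.imread('pics/s3.png')[160:225,225:315]
cv2.imwrite('pics/v3.png',cv2.resize(np.vstack([a,b]),None,fx=5,fy=5,interpolation=cv2.INTER_CUBIC))
E
```

```text
clock: 11.12
tool_pos: [0.3967, 0.2021, 0.2383]
eef_rot: [0.536, 0.844, -0.0, -0.001]
contact_force: [-0.3, -0.5, 0.1]
opening: 0.68
finger_force: 0.0
now [0.3967 0.2021 0.2383] 25.2 tilt [-1.3e-03  5.0e-04 -1.0e+00] q [-0.59  0.46  0.02  2.09 -0.02  0.59 -0.11] F [-0.3 -0.5  0.1] M [-0.11  0.02 -0.04] t 11.125 0.6802616301961522
[-0.044, 0.005, 0.013, 0.0, 0.0, -0.072],[-0.045, 0.002, 0.013, 0.0, 0.0, -0.072],[-0.045, -0.001, 0.013, 0.0, 0.0, -0.072],[-0.045, -0.004, 0.013, 0.0, 0.0, -0.072],[-0.044, -0.008, 0.013, 0.0, 0.0, -0.072],[-0.043, -0.011, 0.013, 0.0, 0.0, -0.072],
```

View pics/v3.png

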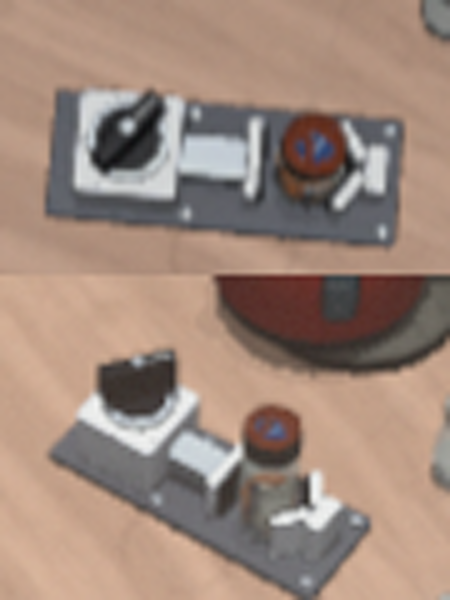

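The jar stands upright between the sliding jaw and the V jaw. The white dot on top of the bar is at top crop (127,127) and scene crop (140,358). The bar ends are at top crop (153,97) and (98,163).

```bash
python3 - <<'E'
from h import *
T=snap('top');S=snap('scene')
def cen(C,x0,x1,y0,y1,th):
    g=C['frame'][y0:y1,x0:x1].min(2).astype(float)-th;g[g<0]=0
    Y,X=np.mgrid[y0:y1,x0:x1];return (X*g).sum()/g.sum(),(Y*g).sum()/g.sum()
a=cen(T,252,258,187,193,60);b=cen(S,249,257,172,180,90)
print(S['frame'][172:182,246:262].max(2))
b2=(225+140.5/5-.5,160+83.5/5-.5)
print(a,b,b2,tri(T,a,S,b),tri(T,a,S,b2),onz(T,a,.103),onz(S,b2,.103))
# bar direction: dark side face line in top (z ~ mid)
v=T['frame'].max(2);m=(v<31);K=np.zeros_like(m);K[184:200,248:264]=1
y,x=np.nonzero(m&K);
q=np.array([onz(T,p,.09)[:2]*1000 for p in zip(x,y)],np.float32)
l=cv2.fitLine(q,cv2.DIST_HUBER,0,.01,.01).ravel();print(np.degrees(np.arctan2(l[1],l[0])),l)
t=lambda x,y:((x+.5)/5-.5+230,(y+.5)/5-.5+165)
s=lambda x,y:((x+.5)/5-.5+225,(y+.5)/5-.5+160)
e1,e2=onz(T,t(153,97),.103),onz(T,t(98,163),.103);print(e1,e2,np.degrees(np.arctan2(*(e1-e2)[1::-1])))
f1,f2=onz(S,s(175,75),.103),onz(S,s(98,90),.103);print(f1,f2,np.degrees(np.arctan2(*(f1-f2)[1::-1])))
E
```

```text
[[208 209 208 207 206 207 210 209 203 201 202 199 195 196 198 197]
 [203 207 211 210 207 209 207 207 205 203 201 201 196 195 196 198]
 [202 207 209 212 209 205 206 208 208 196 183 181 171 171 189 196]
 [201 202 205 209 210 197 190 180 175 155 139 134 118 108 178 196]
 [200 184 179 177 174 168 174 136  90  99 121 124 125  95 162 195]
 [169 129 108  94  73 131 182 146  99  94  76  67  64  64 139 189]
 [ 68  66  68  66  71  74 106  80  65  64  62  61  58  56 140 191]
 [ 70  70  66  66  65  63  63  62  56  58  59  59  58  58 142 195]
 [ 65  64  63  59  61  58  59  60  57  59  58  59  58  58 142 196]
 [ 61  62  62  59  60  57  58  59  59  60  58  60  59  58 142 192]]
(np.float64(255.11267605633802), np.float64(189.4476861167002)) (np.float64(252.2179607109448), np.float64(174.0467726847521)) (252.6, 176.2) (array([ 0.53899037, -0.02606444,  0.11898274]), np.float64(0.0014913334402655366)) (array([ 0.54233247, -0.02594496,  0.10403908]), np.float64(0.0012701514121559636)) [ 0.54217459 -0.02543799  0.103     ] [ 0.54355713 -0.02600674  0.103     ]
-46.428226 [  0.68926275  -0.72451144 533.6298     -27.413181  ]
[ 0.55854211 -0.04148882  0.103     ] [ 0.51886188 -0.00673079  0.103     ] -41.21684653874975
[ 0.56140496 -0.04421334  0.103     ] [ 0.52434707 -0.00316968  0.103     ] -47.92145563858398
```

```bash
python3 plan.py .541,-.026,.18,44.5,6 .541,-.026,.076,44.5,4
```

```text
now [0.3978 0.1996 0.2385] 24.8 tilt [-3.e-04 -1.e-03 -1.e+00] q [-0.59  0.46  0.03  2.09 -0.02  0.59 -0.11] F [-0.2 -0.2  1.4] M [-0.02  0.08 -0.02] t 11.325 0.6805613853839333
[-0.044, 0.006, 0.01, 0.0, 0.0, -0.057],[-0.044, 0.003, 0.01, 0.0, 0.0, -0.057],[-0.045, 0.001, 0.01, 0.0, 0.0, -0.057],[-0.044, -0.002, 0.01, 0.0, 0.0, -0.057],[-0.044, -0.004, 0.01, 0.0, 0.0, -0.057],[-0.044, -0.007, 0.01, 0.0, 0.0, -0.057],
[0.0, 0.0, 0.026, 0.0, 0.0, -0.0],[0.0, 0.0, 0.026, 0.0, 0.0, -0.0],[0.0, 0.0, 0.026, 0.0, 0.0, -0.0],[0.0, 0.0, 0.026, 0.0, 0.0, -0.0],
```

```bash
python3 -m jog '[[[-0.044,0.006,0.01,0,0,-0.057],[-0.044,0.003,0.01,0,0,-0.057],[-0.045,0.001,0.01,0,0,-0.057],[-0.044,-0.002,0.01,0,0,-0.057],[-0.044,-0.004,0.01,0,0,-0.057],[-0.044,-0.007,0.01,0,0,-0.057],[0,0,0,0,0,0],[0,0,0,0,0,0]]]' 0.055
python3 plan.py .541,-.026,.076,44.5,4
```

```text
clock: 12.32
tool_pos: [0.5403, -0.0236, 0.1785]
eef_rot: [0.386, 0.922, -0.0, -0.001]
contact_force: [-0.2, -0.4, 1.0]
opening: 0.623
finger_force: 0.0
now [ 0.5403 -0.0236  0.1785] 44.5 tilt [-1.e-03  3.e-04 -1.e+00] q [ 0.03  0.66 -0.12  1.88  0.13  0.6   0.6 ] F [-0.2 -0.4  1. ] M [ 0.1   0.08 -0.03] t 12.325 0.6232928893085843
[-0.001, -0.0, 0.026, 0.0, 0.0, 0.0],[-0.001, -0.0, 0.026, 0.0, 0.0, 0.0],[-0.001, -0.0, 0.026, 0.0, 0.0, 0.0],[-0.001, -0.0, 0.026, 0.0, 0.0, 0.0],
```

```bash
python3 -m jog '[[[-0.001,-0.001,0.026,0,0,0],[-0.001,0,0.026,0,0,0],[0,0,0.026,0,0,0],[0,0,0.025,0,0,0],[0,0,0,0,0,0]]]'
python3 -m jog '[[[0,0,0,0,0,0],[0,0,0,0,0,0],[0,0,0,0,0,0],[0,0,0,0,0,0],[0,0,0,0,0,0],[0,0,0,0,0,0]]]' 0.005 5
python3 plan.py
```

```text
clock: 12.95
tool_pos: [0.54, -0.0241, 0.0748]
eef_rot: [0.385, 0.923, -0.001, -0.002]
contact_force: [-0.5, 0.3, -0.3]
opening: 0.623
finger_force: 0.0
clock: 13.7
tool_pos: [0.5413, -0.0262, 0.076]
eef_rot: [0.386, 0.923, -0.0, -0.0]
contact_force: [-2.2, -1.6, 5.1]
opening: 0.156
finger_force: 5.0
now [ 0.5413 -0.0262  0.076 ] 44.6 tilt [-5.e-04 -7.e-04 -1.e+00] q [ 0.01  0.84 -0.08  1.94  0.17  0.37  0.57] F [-2.2 -1.6  5.1] M [-0.35  0.41  0.03] t 13.7 0.15643092015043486
```

```bash
python3 -m jog '[[[0,-0.0005,0,0,0,0],[0,0,0,0,0,0],[0,0,0,0,0,0]]]' - 60
python3 plan.py
python3 -m jog '[[[0,0,0,0,0,0.05],[0,0,0,0,0,0.05],[0,0,0,0,0,0.05],[0,0,0,0,0,0.05],[0,0,0,0,0,0]]]'
python3 plan.py
```

```text
clock: 14.08
tool_pos: [0.5413, -0.0262, 0.076]
eef_rot: [0.386, 0.923, -0.0, 0.0]
contact_force: [-1.3, -1.6, 5.2]
opening: 0.155
finger_force: 60.0
now [ 0.5413 -0.0262  0.076 ] 44.6 tilt [ 1.e-04 -2.e-04 -1.e+00] q [ 0.01  0.84 -0.08  1.94  0.17  0.37  0.58] F [-1.3 -1.6  5.2] M [-0.27  0.28  0.01] t 14.075 0.154904848131417
clock: 14.7
tool_pos: [0.5411, -0.0264, 0.076]
eef_rot: [0.476, 0.879, -0.0, 0.0]
contact_force: [-1.5, -2.0, 5.9]
opening: 0.155
finger_force: 60.0
now [ 0.5411 -0.0264  0.076 ] 33.1 tilt [-2.e-04 -6.e-04 -1.e+00] q [-0.01  0.84 -0.04  1.94  0.09  0.37  0.46] F [-1.5 -2.   5.9] M [-0.34  0.34  0.03] t 14.7 0.15453699889879843
```

```bash
for i in 1; do python3 -m jog '[[[0,0,0,0,0,0.05],[0,0,0,0,0,0.05],[0,0,0,0,0,0.05],[0,0,0,0,0,0.05],[0,0,0,0,0,0]]]' >/dev/null
python3 plan.py
python3 -m jog '[[[0,0,0,0,0,0.05],[0,0,0,0,0,0.05],[0,0,0,0,0,0.05],[0,0,0,0,0,0.05],[0,0,0,0,0,0]]]' >/dev/null
python3 plan.py; done
```

```text
now [ 0.5409 -0.0265  0.076 ] 21.7 tilt [-6.e-04 -8.e-04 -1.e+00] q [-0.04  0.84  0.    1.94  0.    0.36  0.34] F [-2.1 -1.7  5.4] M [-0.44  0.42  0.14] t 15.325 0.15266058804725866
now [ 0.5406 -0.0266  0.076 ] 10.2 tilt [-1.e-03 -8.e-04 -1.e+00] q [-0.06  0.84  0.04  1.95 -0.09  0.36  0.23] F [-3.1 -2.2  6.5] M [-0.41  0.51  0.17] t 15.95 0.1555960638257652
```

```bash
python3 -m jog '[[[0,0,0,0,0,0.05],[0,0,0,0,0,0.05],[0,0,0,0,0,0.05],[0,0,0,0,0,0.05]]]' >/dev/null
python3 plan.py
python3 -m jog '[[[0,0,0,0,0,0.05],[0,0,0,0,0,0.05],[0,0,0,0,0,0.05],[0,0,0,0,0,0.05]]]' >/dev/null
python3 plan.py
```

```text
now [ 0.5404 -0.0266  0.076 ] -1.3 tilt [-1.3e-03 -7.0e-04 -1.0e+00] q [-0.09  0.84  0.08  1.95 -0.17  0.36  0.11] F [-3.2 -1.1  5.5] M [-0.49  0.64  0.18] t 16.45 0.15109283166462437
now [ 0.5401 -0.0266  0.076 ] -12.7 tilt [-1.9e-03 -6.0e-04 -1.0e+00] q [-0.11  0.84  0.12  1.95 -0.26  0.37 -0.01] F [-4.  -1.1  7.4] M [-0.53  0.71  0.21] t 16.95 0.1550719004206225
```

```bash
python3 -m jog '[[[0,0,0,0,0,0.03],[0,0,0,0,0,0.03],[0,0,0,0,0,0.03]]]' >/dev/null
python3 plan.py
python3 -m jog '[[[0,0,0,0,0,0.03],[0,0,0,0,0,0.03],[0,0,0,0,0,0.03]]]' >/dev/null
python3 plan.py
```

```text
now [ 0.5401 -0.0266  0.076 ] -17.9 tilt [-2.e-03 -6.e-04 -1.e+00] q [-0.12  0.84  0.14  1.95 -0.3   0.37 -0.06] F [-3.3 -1.9  7.9] M [-0.5   0.81  0.19] t 17.325 0.15095125004749058
now [ 0.54   -0.0266  0.076 ] -23.0 tilt [-2.1e-03 -5.0e-04 -1.0e+00] q [-0.13  0.85  0.16  1.95 -0.34  0.37 -0.11] F [-3.  -2.2  7.4] M [-0.51  0.91  0.17] t 17.7 0.149846783448751
```

```bash
python3 -m jog '[[[0,0,0,0,0,0.03],[0,0,0,0,0,0.03],[0,0,0,0,0,0.03]]]' >/dev/null
python3 plan.py
python3 -m jog '[[[0,0,0,0,0,0.03],[0,0,0,0,0,0.03],[0,0,0,0,0,0.03]]]' >/dev/null
python3 plan.py
```

```text
now [ 0.5399 -0.0266  0.076 ] -28.2 tilt [-2.3e-03 -4.0e-04 -1.0e+00] q [-0.14  0.85  0.18  1.95 -0.37  0.38 -0.16] F [-4.3 -2.   7.5] M [-0.47  0.88  0.25] t 18.075 0.14801898560051044
now [ 0.5398 -0.0265  0.076 ] -33.3 tilt [-2.5e-03 -3.0e-04 -1.0e+00] q [-0.15  0.85  0.2   1.95 -0.41  0.38 -0.22] F [-3.6 -2.7  8.5] M [-0.49  1.02  0.28] t 18.45 0.15181441460891312
```

```bash
python3 -m jog '[[[0,0,0,0,0,0.02],[0,0,0,0,0,0.02]]]' >/dev/null
python3 plan.py
python3 -m jog '[[[0,0,0,0,0,0.02],[0,0,0,0,0,0.02]]]' >/dev/null
python3 plan.py
```

```text
now [ 0.5397 -0.0265  0.076 ] -35.6 tilt [-2.5e-03 -3.0e-04 -1.0e+00] q [-0.16  0.85  0.21  1.95 -0.43  0.38 -0.24] F [-3.8 -1.1  7.9] M [-0.51  0.96  0.31] t 18.7 0.15203633629279392
now [ 0.5397 -0.0264  0.076 ] -37.9 tilt [-2.6e-03 -3.0e-04 -1.0e+00] q [-0.16  0.85  0.22  1.95 -0.44  0.38 -0.26] F [-4.6 -1.6  8. ] M [-0.51  1.02  0.31] t 18.95 0.15623759459492345
```

Torque is climbing, so the jar is pinched. I'm going on in fine steps.

```bash
python3 -m jog '[[[0,0,0,0,0,0.02],[0,0,0,0,0,0.01]]]' >/dev/null
python3 plan.py
python3 -m jog '[[[0,0,0,0,0,0.02],[0,0,0,0,0,0.01]]]' >/dev/null
python3 plan.py
```

```text
now [ 0.5397 -0.0264  0.076 ] -39.6 tilt [-2.6e-03 -3.0e-04 -1.0e+00] q [-0.17  0.85  0.22  1.95 -0.46  0.39 -0.28] F [-4.9 -2.1  8.7] M [-0.53  1.02  0.3 ] t 19.2 0.14838960568441634
now [ 0.5397 -0.0264  0.076 ] -41.3 tilt [-2.7e-03 -2.0e-04 -1.0e+00] q [-0.17  0.85  0.23  1.95 -0.47  0.39 -0.3 ] F [-4.7 -3.1  7.8] M [-0.48  1.06  0.38] t 19.45 0.15474502725312597
```

```bash
python3 -m jog '[[[0,0,0,0,0,0.02],[0,0,0,0,0,0.01]]]' >/dev/null
python3 plan.py
```

```text
now [ 0.5396 -0.0264  0.076 ] -43.0 tilt [-2.8e-03 -2.0e-04 -1.0e+00] q [-0.17  0.86  0.24  1.95 -0.48  0.39 -0.32] F [-4.6 -2.5  8.2] M [-0.46  1.05  0.4 ] t 19.7 0.1503403167942234
```

```bash
python3 -m jog '[[[0,0,0,0,0,0.02],[0,0,0,0,0,0.01]]]' >/dev/null
python3 plan.py
```

```text
now [ 0.5396 -0.0263  0.076 ] -44.7 tilt [-2.9e-03 -1.0e-04 -1.0e+00] q [-0.18  0.86  0.24  1.95 -0.49  0.39 -0.34] F [-4.9 -2.   7.7] M [-0.45  1.07  0.34] t 19.95 0.1524560527824422
```

```bash
python3 -m jog '[[[0,0,0,0,0,0.02],[0,0,0,0,0,0.01]]]' >/dev/null
python3 plan.py
```

```text
now [ 0.5395 -0.0263  0.076 ] -46.4 tilt [-0.003  0.    -1.   ] q [-0.18  0.86  0.25  1.95 -0.51  0.39 -0.35] F [-3.6 -1.6  8.1] M [-0.4   1.13  0.34] t 20.2 0.15037868925930303
```

```bash
python3 -m jog '[[[0,0,0,0,0,0.015],[0,0,0,0,0,0.015]]]' >/dev/null
python3 plan.py
```

```text
now [ 0.5395 -0.0262  0.076 ] -48.2 tilt [-3.1e-03  1.0e-04 -1.0e+00] q [-0.19  0.86  0.26  1.95 -0.52  0.4  -0.37] F [-4.9 -3.1  9.5] M [-0.34  1.11  0.28] t 20.45 0.15390716943291063
```

The torque peaked at about 0.40 and fell to 0.28 N m, so the knob has clicked. I stop here, let go and retreat.

```bash
python3 -m jog '[[[0,0,0,0,0,0],[0,0,0,0,0,0],[0,0,0,0,0,0],[0,0,0,0,0,0],[0,0,-0.015,0,0,0],[0,0,-0.03,0,0,0],[0,0,-0.04,0,0,0],[0,0,-0.04,0,0,0],[0,0,-0.04,0,0,0],[0,0,0,0,0,0]]]' 0.05
python3 plan.py .44,.09,.25,-30,4 .4,.2,.25,0,3
```

```text
clock: 21.7
tool_pos: [0.5432, -0.0265, 0.2444]
eef_rot: [0.934, 0.357, 0.003, 0.001]
contact_force: [-0.8, -0.1, 0.3]
opening: 0.569
finger_force: 0.0
now [ 0.5432 -0.0265  0.2444] -48.2 tilt [ 7.4e-03 -1.0e-04 -1.0e+00] q [-0.32  0.61  0.47  1.83 -0.38  0.78 -0.49] F [-0.8 -0.1  0.3] M [-0.06  0.1  -0.01] t 21.7 0.5692480652170321
[0.0, -0.039, -0.001, 0.0, 0.0, -0.079],[0.003, -0.039, -0.001, 0.0, 0.0, -0.079],[0.006, -0.038, -0.001, 0.0, 0.0, -0.079],[0.009, -0.038, -0.001, 0.0, 0.0, -0.079],
[0.025, -0.03, -0.0, 0.0, 0.0, -0.175],[0.03, -0.025, -0.0, 0.0, 0.0, -0.175],[0.034, -0.019, -0.0, 0.0, 0.0, -0.175],
```

```bash
python3 -m jog '[[[0,-0.039,-0.001,0,0,-0.08],[0.003,-0.039,-0.001,0,0,-0.08],[0.006,-0.038,-0.001,0,0,-0.08],[0.009,-0.038,-0.001,0,0,-0.08],[0.025,-0.03,0,0,0,-0.175],[0.03,-0.025,0,0,0,-0.175],[0.034,-0.019,0,0,0,-0.175],[0,0,0,0,0,0],[0,0,0,0,0,0]]]'
python3 - <<'E'
from h import *
snap('top','t4.png');snap('scene','s4.png')
a=cv2.imread('pics/t4.png')[165:220,230:320];b=cv2.imread('pics/s4.png')[160:225,225:315]
cv2.imwrite('pics/v4.png',cv2.resize(np.vstack([a,b]),None,fx=5,fy=5,interpolation=cv2.INTER_CUBIC))
E
```

```text
clock: 22.82
tool_pos: [0.3971, 0.1988, 0.2445]
eef_rot: [0.706, 0.708, -0.0, 0.0]
contact_force: [-0.3, 0.7, -0.6]
opening: 0.566
finger_force: 0.0
```

View pics/v4.png

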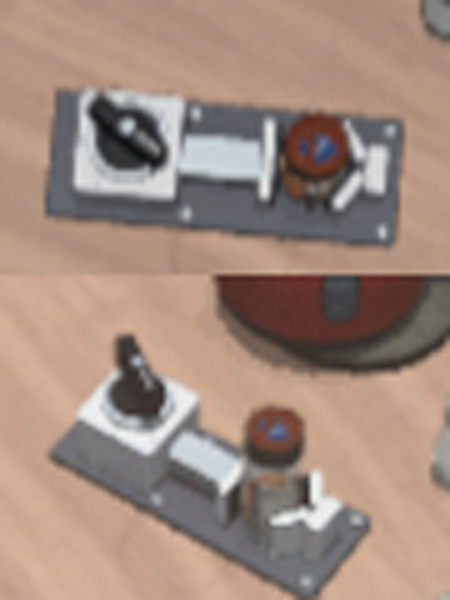

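The jar stands upright, seated in the V jaw (top crop 318,148). The sliding jaw (268,160) is against it and the knob is turned and free.

```bash
python3 -c "from plant import *; print(finish_job())"
```

```text
the job is handed in; nothing more can be done
None
```

The spice jar stands upright, clamped between the vice jaws. I turned the knob clockwise to its click (torque peaked near 0.40 N m, then fell to 0.28), stopped and let go, and handed the job in after about 23 s with nothing else touched.

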